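# Find the tired spring plunger and scrap it

### The arm

A 6-joint arm with a two-finger parallel gripper is mounted at the origin on a cart in front of the work surface, level with it; the furniture and walls round the work are solid. World frame = base frame: x ahead of the robot, y to its left, z up, the work surface at z = 0. Lengths are in m, angles in degrees, forces in N, time in s.
With the tool pointing down it reaches from about 0.4 to 0.825 m from the base axis. Payload 7 kg.
Tool frame: the origin (TCP) lies between the finger pads; the fingertips stand 25 mm ahead of it and the grasp point (between the pads) lies 6 mm ahead of it; z points along the fingers, y is the line along which they close (so a half turn about z gives the same grasp; the last joint's range is limited). The gripper opens to 88 mm and grips with 3 to 60 N. Pads are 19 mm wide; open, the fingers measure 130 mm over their backs; the gripper's body (78 mm by 193 mm) begins 47 mm behind the grasp point.
Start: joints at [79.933, 20.546, 0.682, 0, -70.136, -16.507], TCP at [0.302, 0.604, 0.252] pointing down, gripper open.
Joint ranges: [-176.03, 176.03], [-82.01, 121.73], [-58.28, 71.71], [-173.87, 95.51], [-174.79, -0.11], [-173.66, 173.66]. Speed limits (degrees/s): [136.94, 136.94, 172.46, 180, 180, 180].

### API

Orientations are given as [roll, pitch, yaw] about the fixed x, y, z axes, in that order (R = Rz(yaw) Ry(pitch) Rx(roll)).
In Python, from plant import ctrl gives the robot as it stands.
- The arm moves only by the tool jog_arm, called after ">>>" as name(argument=value, ...), one argument or row to a line, values as JSON. Schema: {"type":"object","properties":{"steps":{"type":"array","items":{"type":"array","items":{"type":"array","items":{"type":"number"},"minItems":5,"maxItems":5},"minItems":1,"maxItems":8},"minItems":1,"maxItems":1},"only":{"type":"string"},"quiet":{"type":"boolean"},"lines":{"type":"string"}},"required":["steps"],"additionalProperties":false}. steps is a list that holds a single list of rows (three levels of brackets), with 1 to 8 rows, each of 5 numbers: dx, dy, dz in m, then a turn about the tool's z in degrees, then the finger opening in m; each row is the pose to reach, as a shift and turn from the pose commanded when the call began, along the tool's axes at that moment; what a row does not reach only later rows make up. A row lasts 1/8 s, in which the tool goes at most 0.0625 m and 10.7 degrees, less where a joint would pass 70% of its speed; a pose out of reach is approached as far as the arm can. The fingers move at their own pace and stop on an object; the grip force is fixed at half the most. Time passes only in rows, so rows that do not move let the fingers close. The tool returns the time, the measured TCP pose, the force, the opening and the grip force at its end. only (a regular expression) keeps the lines of the reply that match it, lines (a string "A,B") keeps lines A to B, and quiet returns only ok. Input that does not fit is refused with a message, and nothing moves.
- ctrl.get_obs(): the state, without advancing time (a new reading comes with each control period).
- ctrl.snapshot(name): name is "scene" or "side" or "wrist"; returns a dict with "frame" (400x640x3 uint8, red, green, blue), "z_map" (400x640 float32, m along the optical axis (not along the pixel's ray), 0 where there is no reading), "fovy" (degrees; the focal length in pixels is half the picture's height over the tangent of half this angle, whatever the lens; pixels are square), "cx", "cy" (the principal point, pixels), "R" (3x3) and "t" (3): a world point X has camera coordinates R X + t; the wrist camera has in their place "T_tool_cam" (4x4, takes a point from camera to tool coordinates, whose origin is the TCP and whose axes are the flange's). Camera axes: x right, y down, z forward; pixel columns grow to the right and rows downward; lengths in m; the calibration is good to about 2 mm. A picture is of the moment at which its call begins: read the wrist's pose just before it.
- ctrl.close_job(): hands the job in; it is judged then, once.
The state is a dict: "clock": time; "joint_pos": joint angles; "qvel": joint speeds; "tau": joint torques, N m; "tool_pos": TCP position; "orientation": TCP orientation; "force": force on the tool from outside, world axes, zero at the start; "moment": the same for the moment, N m; "opening": finger opening in m; "gripper_force": force on a finger pad.
Only numpy, scipy, OpenCV 4.12 (cv2) and the standard library are available. Lean on these libraries where they do the work, as an engineer would, in place of code of your own. Each camera call takes 0.05 s, during which the arm holds its last target. There are 200 camera calls.

### The job

One of the three spring plungers on the rest has a tired spring. Working from left to right, squeeze each one end to end where it lies and compare how far the pin gives under the same squeeze; then put the one that gives furthest into the scrap tray and leave the other two lying in their saddles. Do not disturb the other things on the bench.

Things in the scene. Friction and masses are not known exactly. Their poses are not given: they have to be found in the camera images.
- plunger_a: One of three look-alike spring plungers (saddle varies; names say nothing of the spring). Dark steel housing 36(x)x24(y)x24(z) mm, 18 mm collar 3 mm thick and bright 10 mm round pin 20 mm out of its -x end (robot side), 12 mm up; 56 mm long in all, middle at x=-10 mm. 0.17 kg. Origin: centre of housing's underside, z up, axes as the rest's at the start
- plunger_a_pin (a joint): Travel of the pin of plunger_a into its housing, m: 0 out, 0.014 fully in; springs back. Squeezed end to end a sound one gives about 2 mm at 10 N, 5 at 20 N, 11 at 40 N; the tired one 5 mm at 10 N, 12 at 20 N, 14 (stop) beyond 23 N. The fingers' opening is then about 56 mm less this travel
- plunger_b: One of three look-alike spring plungers (saddle varies; names say nothing of the spring). Dark steel housing 36(x)x24(y)x24(z) mm, 18 mm collar 3 mm thick and bright 10 mm round pin 20 mm out of its -x end (robot side), 12 mm up; 56 mm long in all, middle at x=-10 mm. 0.17 kg. Origin: centre of housing's underside, z up, axes as the rest's at the start
- plunger_b_pin (a joint): Travel of the pin of plunger_b into its housing, m: 0 out, 0.014 fully in; springs back. Squeezed end to end a sound one gives about 2 mm at 10 N, 5 at 20 N, 11 at 40 N; the tired one 5 mm at 10 N, 12 at 20 N, 14 (stop) beyond 23 N. The fingers' opening is then about 56 mm less this travel
- plunger_c: One of three look-alike spring plungers (saddle varies; names say nothing of the spring). Dark steel housing 36(x)x24(y)x24(z) mm, 18 mm collar 3 mm thick and bright 10 mm round pin 20 mm out of its -x end (robot side), 12 mm up; 56 mm long in all, middle at x=-10 mm. 0.17 kg. Origin: centre of housing's underside, z up, axes as the rest's at the start
- plunger_c_pin (a joint): Travel of the pin of plunger_c into its housing, m: 0 out, 0.014 fully in; springs back. Squeezed end to end a sound one gives about 2 mm at 10 N, 5 at 20 N, 11 at 40 N; the tired one 5 mm at 10 N, 12 at 20 N, 14 (stop) beyond 23 N. The fingers' opening is then about 56 mm less this travel
- test_rest: Low aluminium bar fixed to the bench, 32(x)x220(y)x16(z) mm, with three saddles at y = +80, 0, -80 mm. A saddle is two lips 30 mm long, 6 mm high, 4 mm thick, at 13.5 to 17.5 mm either side of its middle; open at both x ends, where pin and housing ends overhang the bar. Origin: centre of underside; +y to the robot's left, +x away from the robot (turned up to 0.3 rad)
- bay_left (a point): Point on the top face of test_rest, in the middle of its left (as the robot sees it, +y) saddle (16 mm above the bench); axes as the rest's
- bay_middle (a point): Point on the top face of test_rest, in the middle of its middle saddle (16 mm above the bench); axes as the rest's
- bay_right (a point): Point on the top face of test_rest, in the middle of its right (-y) saddle (16 mm above the bench); axes as the rest's
- scrap_tray: Open tray of sheet steel fixed to the bench, to the robot's right of the rest: 100 (x) x 120 (y) x 22 mm, 3 mm walls and floor, rolled rim up to 24.5 mm high; inside 94 x 114 mm. Origin: centre of its underside; z up. Between rest and tray juts the corner of a big fixed steel plate, its top about 40 mm up: carry things over it
- tray_floor (a point): Centre of the scrap tray's inner floor, 3 mm above the bench; axes as the tray's
- gap_block: Bystander: steel block 35 x 70 x 25 mm with two holes, between rest and tray; not part of the job
- tape: Bystander: tape measure 64 x 87 x 37 mm, right of the tray; not part of the job
- magnet_square: Bystander: flat triangular welding magnet 85 x 85 x 17 mm, beyond the rest; not part of the job
- centre_punch: Bystander: steel centre punch 115 mm long, 12 mm thick, left of the rest; not part of the job

How it is judged:
By the outcome, as a careful person would: the job done as asked, in the order asked, and still so for the second after the job is handed in, with the robot touching nothing.
It also fails if it takes over 58 s, if anything falls off the work surface, if the arm or the gripper's body presses on something with over 40 N, if the wrist force passes 120 N, or if a joint passes its speed limit or range.

## Working session

There is one attempt and no reset: what is moved stays moved. The work goes in short steps, Python scripts to look and compute and a tool call to move; the robot and the scene stay as the last step left them, time stands still between calls to the robot, and variables do not carry over. Pictures are saved under pics/ and viewed, at most 10 in all, crops included, and the job is handed in when it is done.

```bash
ls; mkdir -p pics
```

Run:
```python
from plant import ctrl
import cv2,pickle
o=ctrl.get_obs();print(o)
d={}
for n in("scene","side","wrist"):
    s=ctrl.snapshot(n);d[n]=s
    cv2.imwrite(f"pics/{n}0.png",s["frame"][:,:,::-1])
    print(n,s["fovy"],s["cx"],s["cy"],s.get("R"),s.get("t"),s.get("T_tool_cam"))
pickle.dump((o,d),open("s0.pkl","wb"))
```

```text
pics
plant.py
{'clock': 0.0, 'joint_pos': array([ 7.99331678e+01,  2.05925058e+01,  6.33226474e-01, -1.91891617e-02,
       -7.01345059e+01, -1.65069592e+01]), 'qvel': array([ 0.0594951 ,  0.0312266 , -0.03226356,  0.00421416, -0.04701406,
       -0.06923412]), 'tau': array([-1.54633934e-03, -5.82724714e+01,  2.93052953e+01,  6.99731693e+00,
        6.71006273e-03, -1.73979934e-04]), 'tool_pos': array([0.30178721, 0.60328498, 0.25060933]), 'orientation': array([ 1.79904954e+02, -9.35443278e-03, -2.65803192e+01]), 'force': array([ 0.27934319, -0.43163374, -0.13854155]), 'moment': array([0.02514697, 0.01594179, 0.00406258]), 'gripper_force': 0.0, 'opening': 0.08757990361595666}
scene 48.813078442912065 316.76957831292134 201.0235165888934 [[ 0.48231174 -0.87593351  0.01076485]
 [-0.60324417 -0.34102235 -0.72097172]
 [ 0.63519434  0.34123929 -0.69288086]] [-0.23878588  0.35783206  1.07478166] None
side 45.7323865836849 314.465236379522 204.74873303860463 [[-0.99874202 -0.04432917 -0.02343741]
 [ 0.00233123  0.42585148 -0.90479008]
 [ 0.05008945 -0.9037065  -0.42521242]] [0.51804704 0.04988273 1.39122208] None
wrist 66.18938303421497 319.9399137916292 196.18698334585528 None None [[ 7.39072036e-04 -9.63521598e-01 -2.67629565e-01  7.18371687e-02]
 [ 9.99999613e-01  5.84410084e-04  6.57550714e-04  5.11384462e-04]
 [-4.77158898e-04 -2.67629948e-01  9.63521657e-01 -1.33909636e-01]
 [ 0.00000000e+00  0.00000000e+00  0.00000000e+00  1.00000000e+00]]
```

View pics/scene0.png

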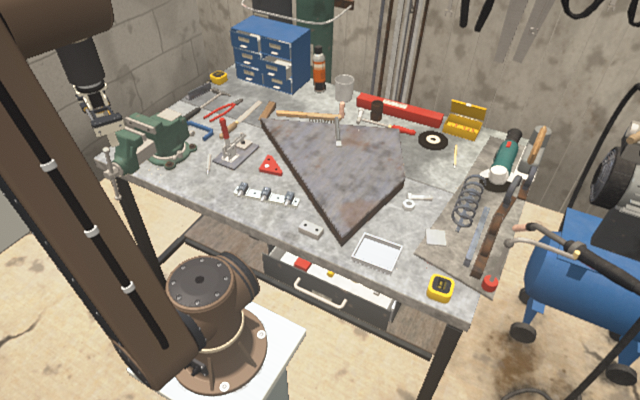

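View pics/side0.png

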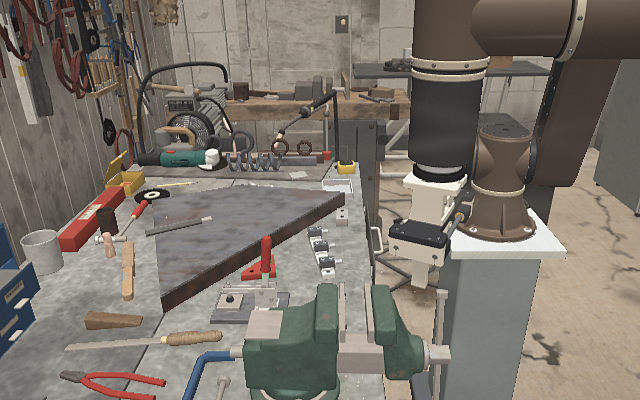

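The scene view shows the rest with three plungers at about (241,187), (266,193), (293,201), the tray at (377,252), the block at (312,229) and the big plate's corner at (342,243). The side view shows the rest at (318,230) to (328,268). I'll get a rough position from depth, then move the wrist camera over it.

Create h.py:
```python
import numpy as np,pickle,cv2
from scipy.spatial.transform import Rotation as Ro
def cam(s,o=None):
    f=200/np.tan(np.radians(s["fovy"]/2))
    if "R" in s and s["R"] is not None: Rw=s["R"].T; c=-Rw@s["t"]
    else:
        T=s["T_tool_cam"];Rt=Ro.from_euler('xyz',o["orientation"],degrees=True).as_matrix()
        Rw=Rt@T[:3,:3]; c=Rt@T[:3,3]+o["tool_pos"]
    return f,Rw,c
def ray(s,u,v,o=None):
    f,Rw,c=cam(s,o); return c,Rw@np.array([(u-s["cx"])/f,(v-s["cy"])/f,1])
def dep(s,u,v,o=None):
    c,d=ray(s,u,v,o); z=s["z_map"][int(round(v)),int(round(u))]; return c+z*d
def plane(s,u,v,z,o=None):
    c,d=ray(s,u,v,o); return c+d*(z-c[2])/d[2]
def tri(rs):
    A=0;b=0
    for c,d in rs:
        d=d/np.linalg.norm(d);P=np.eye(3)-np.outer(d,d);A=A+P;b=b+P@c
    x=np.linalg.solve(A,b);return x,[np.linalg.norm((np.eye(3)-np.outer(d,d)/(d@d))@(x-c)) for c,d in rs]
```

Run:
```python
from h import *
o,d=pickle.load(open("s0.pkl","rb"));np.set_printoptions(precision=4,suppress=True)
s=d["scene"]
for p in [(236,193),(241,187),(266,193),(293,201),(298,205),(377,252),(312,229),(342,243)]: print(p,dep(s,*p),plane(s,*p,0.02))
T=Ro.from_euler('xyz',o["orientation"],degrees=True).as_matrix();print(T)
```

```text
(236, 193) [0.4611 0.2862 0.0119] [0.4545 0.2802 0.02  ]
(241, 187) [0.4679 0.267  0.0418] [0.4865 0.2833 0.02  ]
(266, 193) [0.4879 0.1834 0.0372] [0.5028 0.1948 0.02  ]
(293, 201) [0.5132 0.0976 0.0209] [0.5139 0.0981 0.02  ]
(298, 205) [0.5198 0.0832 0.0041] [0.506  0.0747 0.02  ]
(377, 252) [ 0.4673 -0.2177  0.0002] [ 0.4512 -0.2223  0.02  ]
(312, 229) [ 0.4337 -0.0171  0.0247] [ 0.4374 -0.015   0.02  ]
(342, 243) [ 0.4329 -0.1187  0.0191] [ 0.4321 -0.119   0.02  ]
[[ 0.8943 -0.4475 -0.0006]
 [-0.4475 -0.8943 -0.0016]
 [ 0.0002  0.0017 -1.    ]]
```
Rest middle ~ (0.49,0.185). Rest yaw: from right to left: (0.468-0.51, 0.267-0.098)... (-0.04,0.17): yaw = atan(0.04/0.17)=~0.24 rad (rotate +y toward -x: positive yaw). Yaw ≈ 14°. Rest's x axis = (cos14, sin14).

Run:
```python
from h import *
o,d=pickle.load(open("s0.pkl","rb"))
for n in("scene","side"):
    s=d[n];f,Rw,c=cam(s);v,u=np.mgrid[:400,:640];z=s["z_map"]
    P=c+(np.stack([(u-s["cx"])/f,(v-s["cy"])/f,np.ones_like(z)],-1)*z[...,None])@Rw.T
    P=P[(z>0)]
    for x0 in np.arange(.2,.8,.1):
        print(n,round(x0,1),[round(float(Q[:,2].max()),2) if len(Q:=P[(abs(P[:,0]-x0-.05)<.05)&(abs(P[:,1]-y)<.05)]) else None for y in np.arange(-.35,.66,.1)])
```

```text
scene 0.2 [None, None, None, -0.84, -0.84, None, None, None, 0.33, 0.54, 0.52]
scene 0.3 [0.04, 0.03, 0.03, 0.0, 0.0, 0.0, 0.01, 0.0, 0.01, 0.53, 0.35]
scene 0.4 [0.04, 0.03, 0.05, 0.05, 0.04, 0.04, 0.04, 0.0, 0.01, 0.19, 0.19]
scene 0.5 [0.02, 0.03, 0.05, 0.05, 0.05, 0.05, 0.04, 0.02, 0.19, 0.15, 0.15]
scene 0.6 [0.08, 0.02, 0.05, 0.05, 0.05, 0.05, 0.05, 0.03, 0.18, 0.03, 0.12]
scene 0.7 [0.08, 0.03, 0.05, 0.06, 0.06, 0.05, 0.05, 0.05, 0.03, 0.03, 0.02]
scene 0.8 [0.08, 0.01, 0.05, 0.05, 0.06, 0.07, 0.05, 0.05, 0.05, 0.01, 0.01]
side 0.2 [None, -0.84, -0.84, None, None, None, None, None, None, 0.35, 0.63]
side 0.3 [0.04, 0.0, 0.02, 0.0, 0.0, 0.0, 0.0, 0.0, 0.0, 0.61, 0.63]
side 0.4 [0.04, 0.03, 0.05, 0.05, 0.03, 0.04, 0.04, 0.02, 0.0, 0.19, 0.19]
side 0.5 [0.02, 0.03, 0.05, 0.05, 0.05, 0.05, 0.04, 0.01, 0.18, 0.15, 0.15]
side 0.6 [0.08, 0.02, 0.05, 0.05, 0.05, 0.05, 0.05, 0.03, 0.18, 0.03, 0.13]
side 0.7 [0.08, 0.03, 0.05, 0.05, 0.06, 0.05, 0.05, 0.05, 0.04, 0.03, 0.02]
side 0.8 [0.08, 0.0, 0.05, 0.05, 0.06, 0.07, 0.05, 0.05, 0.05, 0.02, 0.02]
```

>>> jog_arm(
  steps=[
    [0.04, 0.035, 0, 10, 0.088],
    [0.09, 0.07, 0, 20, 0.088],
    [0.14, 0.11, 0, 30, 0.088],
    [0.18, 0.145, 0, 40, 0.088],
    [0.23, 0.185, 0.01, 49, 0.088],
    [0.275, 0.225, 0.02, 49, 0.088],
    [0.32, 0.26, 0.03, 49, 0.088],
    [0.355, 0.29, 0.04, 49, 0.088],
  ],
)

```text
refused: steps: the value is too long (schema: maxItems 1). Nothing was moved.
```

The call was refused and nothing moved: it wants a list holding one list of rows, three levels of brackets. Same move again in that form.

>>> jog_arm(
  steps=[
    [[0.04, 0.035, 0, 10, 0.088], [0.09, 0.07, 0, 20, 0.088], [0.14, 0.11, 0, 30, 0.088], [0.18, 0.145, 0, 40, 0.088], [0.23, 0.185, 0.01, 49, 0.088], [0.275, 0.225, 0.02, 49, 0.088], [0.32, 0.26, 0.03, 49, 0.088], [0.355, 0.29, 0.04, 49, 0.088]],
  ],
)

```text
clock: 1.15
tool_pos: [0.4902, 0.1834, 0.2113]
orientation: [-180.0, 0.0, -75.6]
force: [0.4, -0.1, -0.1]
opening: 0.0877
gripper_force: 0.0
```

Run:
```python
from plant import ctrl
import cv2,pickle
o=ctrl.get_obs();s=ctrl.snapshot("wrist");s2=ctrl.snapshot("scene")
pickle.dump((o,s,s2),open("s1.pkl","wb"));print(o["tool_pos"],o["orientation"],o["qvel"])
cv2.imwrite("pics/w1.png",s["frame"][:,:,::-1])
```

```text
[0.4901683  0.18339469 0.21131734] [-1.79992675e+02  4.08929200e-03 -7.56102820e+01] [-39.63253628   4.17199726  -6.45399602  -0.08595071  10.70565452
  39.52779019]
```

View pics/w1.png

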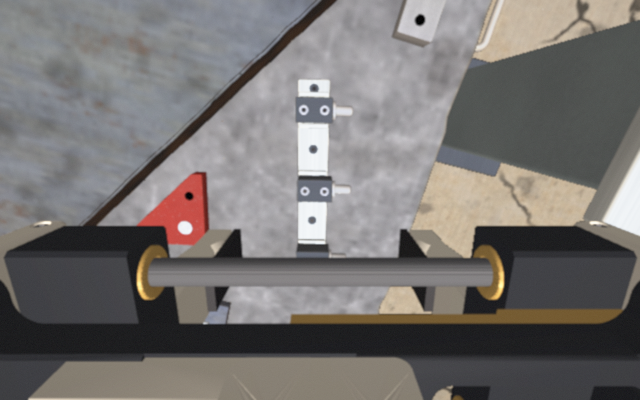

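The wrist view shows the right and middle plungers at about (320,110) and (320,190), pins to the right. The left one is hidden by the gripper. I'll shift left and take two still views.

Create snap.py:
```python
import sys,cv2,pickle
from plant import ctrl
n=sys.argv[1];o=ctrl.get_obs();s=ctrl.snapshot("wrist")
pickle.dump((o,s),open(n+".pkl","wb"));print(o["tool_pos"],o["orientation"],abs(o["qvel"]).max())
cv2.imwrite(f"pics/{n}.png",s["frame"][:,:,::-1])
if len(sys.argv)>2:
    x,y,w,h,k=map(int,sys.argv[2:]);cv2.imwrite(f"pics/{n}c.png",cv2.resize(s["frame"][y:y+h,x:x+w,::-1],None,fx=k,fy=k,interpolation=cv2.INTER_CUBIC))
```

```text
(no output)
```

>>> jog_arm(
  steps=[
    [[-0.05, 0, 0, 0, 0.088], [-0.09, 0, 0, 0, 0.088], [-0.09, 0, 0, 0, 0.088], [-0.09, 0, 0, 0, 0.088]],
  ],
)

```text
clock: 1.75
tool_pos: [0.4669, 0.2729, 0.2114]
orientation: [180.0, -0.0, -75.5]
force: [-0.4, 0.5, 0.4]
opening: 0.0875
gripper_force: 0.0
```

```bash
python3 snap.py A 240 100 200 150 4
```

```text
[0.46693785 0.27285552 0.21137558] [ 1.79972438e+02 -1.47443971e-02 -7.55198727e+01] 0.9213720247210346
```

>>> jog_arm(
  steps=[
    [[-0.06, 0, 0, 0, 0.088], [-0.06, 0, 0, 0, 0.088], [-0.06, 0, 0, 0, 0.088]],
  ],
)

```text
clock: 2.17
tool_pos: [0.4523, 0.3302, 0.2114]
orientation: [180.0, -0.0, -75.6]
force: [-0.9, -0.6, -0.8]
opening: 0.0877
gripper_force: 0.0
```

```bash
python3 snap.py B 240 30 200 150 4
```

Run:
```python
import cv2
a=cv2.imread("pics/A.png");b=cv2.imread("pics/B.png")
cv2.imwrite("pics/AB.png",cv2.hconcat([cv2.resize(x[:260,200:400],None,fx=2,fy=2,interpolation=2) for x in(a,b)]))
```

```text
[0.45228853 0.33021618 0.21140862] [ 1.79972063e+02 -2.05119844e-02 -7.55731948e+01] 0.7506149074118735
```

View pics/AB.png

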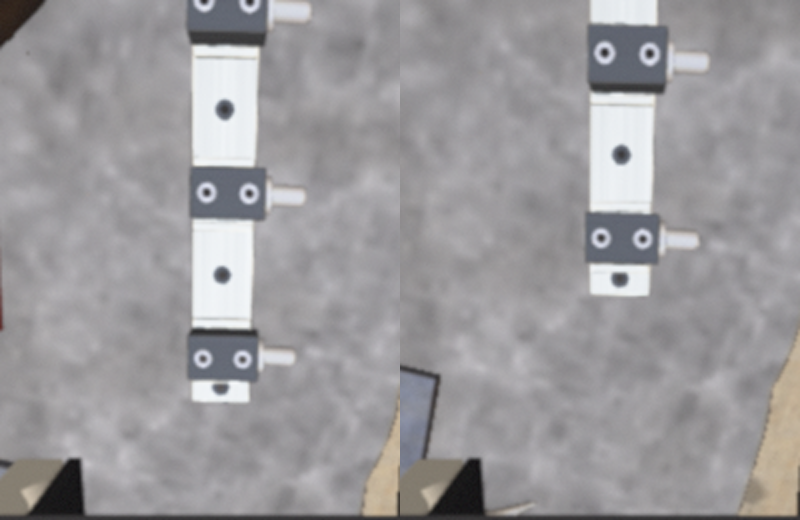

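View A shows the left, middle and right housings with screw pairs (in 2× crop coordinates) at (203,358)/(242,359), (207,192)/(249,193) and (204,4)/(251,3). The pin tips are at (295,357), (305,196) and (310,12). View B shows the left pair at (201,238)/(243,239) and the middle pair at (205,52)/(250,53). Next I triangulate.

Run:
```python
from h import *
np.set_printoptions(precision=4,suppress=True)
oa,a=pickle.load(open("A.pkl","rb"));ob,b=pickle.load(open("B.pkl","rb"))
px={"L1":((203,358),(201,238)),"L2":((242,359),(243,239)),"Lp":((295,357),(298,240)),"M1":((207,192),(205,52)),"M2":((249,193),(250,53)),"Mp":((305,196),(308,62)),"R1":((204,4),None),"R2":((251,3),None),"Rp":((310,12),None),
"hole1":((222,275),(222,155)),"hole2":((225,109),None)}
g={}
for k,(p,q) in px.items():
    p=(200+p[0]/2,p[1]/2);ra=ray(a,*p,oa);o=[dep(a,*p,oa)]
    if q: q=(200+q[0]/2,q[1]/2);o+=[dep(b,*q,ob),tri([ra,ray(b,*q,ob)])]
    zt=.040 if k[1] in"12" else(.028 if k[1]=="p" else .016); g[k]=plane(a,*p,zt,oa);print(k,*o,"plane",g[k], plane(b,*q,zt,ob) if q else "")
for s in "LMR":
    v=g[s+"1"]-g[s+"2"];print(s,np.degrees(np.arctan2(v[1],v[0])),np.linalg.norm(v),(g[s+"1"]+g[s+"2"])/2)
    v=(g[s+"1"]+g[s+"2"])/2-g[s+"p"];print(np.degrees(np.arctan2(v[1],v[0])),np.linalg.norm(v[:2]))
```

```text
L1 [0.4858 0.2712 0.0424] [0.4859 0.2717 0.0423] (array([0.4859, 0.2718, 0.04  ]), [np.float64(7.955526763051888e-05), np.float64(7.95552676305749e-05)]) plane [0.4858 0.2718 0.04  ] [0.486  0.2718 0.04  ]
L2 [0.4665 0.2672 0.0404] [0.4663 0.2672 0.0417] (array([0.4664, 0.2672, 0.0402]), [np.float64(0.00014323615759308773), np.float64(0.00014323615759297034)]) plane [0.4665 0.2673 0.04  ] [0.4663 0.2672 0.04  ]
Lp [ 0.4349  0.267  -0.0002] [0.4367 0.2611 0.0011] (array([0.4396, 0.261 , 0.0321]), [np.float64(3.577619791405101e-05), np.float64(3.577619791418712e-05)]) plane [0.439  0.2618 0.028 ] [0.4392 0.261  0.028 ]
M1 [0.5028 0.1933 0.0411] [0.5029 0.1933 0.0423] (array([0.5028, 0.1933, 0.0423]), [np.float64(5.538728589325452e-05), np.float64(5.538728589332682e-05)]) plane [0.5029 0.1932 0.04  ] [0.5031 0.1928 0.04  ]
M2 [0.4835 0.1888 0.0427] [0.4834 0.1888 0.0427] (array([0.4835, 0.1888, 0.0425]), [np.float64(7.148075693434372e-05), np.float64(7.148075693433396e-05)]) plane [0.4835 0.1887 0.04  ] [0.4835 0.1882 0.04  ]
Mp [0.4567 0.1828 0.0314] [0.457  0.183  0.0311] (array([0.45
[... 200 characters left out ...]
 ] 
R2 [0.5028 0.1124 0.0425] plane [0.5029 0.1117 0.04  ] 
Rp [ 0.4758  0.096  -0.0004] plane [0.4765 0.1048 0.028 ] 
hole1 [0.4867 0.2309 0.0185] [0.4864 0.2309 0.0179] (array([0.4866, 0.2309, 0.0177]), [np.float64(0.00017743311805579507), np.float64(0.00017743311805586953)]) plane [0.4868 0.2311 0.016 ] [0.4865 0.2307 0.016 ]
hole2 [0.5049 0.1526 0.0173] plane [0.505  0.1524 0.016 ] 
L 13.009499023159005 0.01983056916813762 [0.4762 0.2695 0.04  ]
11.777083314412824 0.037997314315109554
M 13.226402869248238 0.01988829623632919 [0.4932 0.191  0.04  ]
12.844941513645688 0.03774412418876468
R 15.614192191605238 0.020643694647691245 [0.5128 0.1145 0.04  ]
14.850119381158828 0.03755838312179046
```

Rest yaw is about 13.2°. The measured heights agree with the text to about 1.5 mm. I'll squeeze with the fingertips just above the bar top (TCP about 0.045), so the far finger can't catch the bar as the fingers close symmetrically.

Create go.py:
```python
import sys
from h import *
from plant import ctrl
o=ctrl.get_obs();T=np.array([float(v) for v in sys.argv[1:4]]);R=Ro.from_euler('xyz',o["orientation"],degrees=True).as_matrix()
print("pos",o["tool_pos"].round(4),"tool d",(R.T@(T-o["tool_pos"])).round(4),"turn",((o["orientation"][2]-float(sys.argv[4])+180)%360-180).round(2),"open",round(o["opening"],4),"F",o["gripper_force"],o["force"].round(1))
```

```bash
python3 go.py 0.4665 0.2672 0.1 -76.8
```

Run:
```python
import numpy as np
c={"L":(.4762,.2695),"M":(.4932,.191),"R":(.5128,.1145)}
u=np.array([np.cos(np.radians(13.2)),np.sin(np.radians(13.2))])
for k in c:print(k,np.array(c[k])-.01*u)
```

```text
pos [0.4524 0.3299 0.2115] tool d [0.0642 0.0019 0.1115] turn 1.19 open 0.0877 F 0.0 [ 0.  -0.4  0. ]
L [0.46646421 0.26721649]
M [0.48346421 0.18871649]
R [0.50306421 0.11221649]
```

>>> jog_arm(
  steps=[
    [[0.03, 0.001, 0.03, 1.2, 0.088], [0.064, 0.002, 0.07, 1.2, 0.088], [0.064, 0.002, 0.111, 1.2, 0.088], [0.064, 0.002, 0.111, 1.2, 0.088], [0.064, 0.002, 0.111, 1.2, 0.088]],
  ],
)

```text
clock: 2.85
tool_pos: [0.4673, 0.2686, 0.102]
orientation: [-179.9, 0.0, -76.8]
force: [-0.2, 0.2, 0.0]
opening: 0.0877
gripper_force: 0.0
```

```bash
python3 go.py 0.4665 0.2672 0.045 -76.8; python3 snap.py C
```

```text
pos [0.4673 0.2686 0.102 ] tool d [0.0012 0.0011 0.057 ] turn 0.02 open 0.0877 F 0.0 [-0.2  0.2  0. ]
[0.46726088 0.2685664  0.10199533] [-1.79919587e+02  2.20999406e-02 -7.67758474e+01] 0.8595115348868573
```

>>> jog_arm(
  steps=[
    [[0.001, 0.001, 0.03, 0, 0.088], [0.001, 0.001, 0.057, 0, 0.088], [0.001, 0.001, 0.057, 0, 0.088]],
  ],
)

```text
clock: 3.28
tool_pos: [0.4654, 0.2671, 0.0436]
orientation: [179.9, -0.0, -76.8]
force: [-0.4, -0.2, -0.0]
opening: 0.0873
gripper_force: 0.0
```

```bash
python3 go.py 0.4665 0.2672 0.045 -76.8; python3 snap.py D; python3 -c "
import cv2;s=__import__('pickle').load(open('D.pkl','rb'))[1]['z_map']
"
```

```text
pos [0.4654 0.2671 0.0436] tool d [ 0.0002 -0.0011 -0.0014] turn 0.05 open 0.0873 F 0.0 [-0.4 -0.2 -0. ]
[0.46538137 0.26710404 0.04357391] [ 1.79945858e+02 -3.97045913e-02 -7.67533054e+01] 1.7257420380328825
```

View pics/D.png

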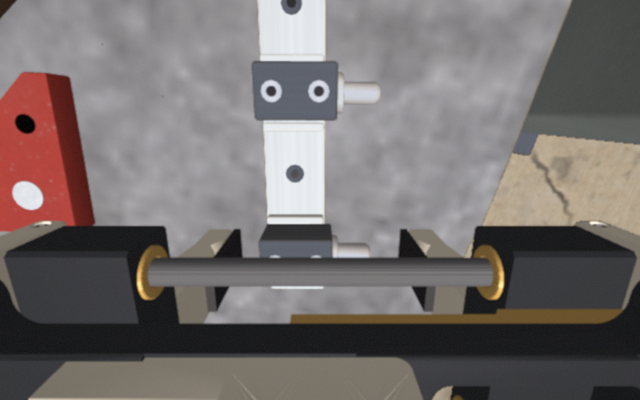

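The fingers straddle the left plunger, which spans columns 260–370 between pads at about 228 and 412. I'll raise 1.5 mm and squeeze.

>>> jog_arm(
  steps=[
    [[0, -0.001, -0.0015, 0, 0.07], [0, -0.001, -0.0015, 0, 0.058], [0, -0.001, -0.0015, 0, 0.03], [0, -0.001, -0.0015, 0, 0.03], [0, -0.001, -0.0015, 0, 0.03], [0, -0.001, -0.0015, 0, 0.03], [0, -0.001, -0.0015, 0, 0.03], [0, -0.001, -0.0015, 0, 0.03]],
  ],
)

```text
clock: 4.32
tool_pos: [0.4672, 0.2679, 0.0455]
orientation: [-179.9, 0.0, -76.8]
force: [3.4, -0.1, 4.2]
opening: 0.0408
gripper_force: 30.0
```

```bash
python3 go.py 0.4665 0.2672 0.045 -76.8
```

```text
pos [0.4672 0.2679 0.0455] tool d [0.0005 0.0009 0.0005] turn 0.05 open 0.0408 F 30.001197271049023 [ 3.4 -0.1  4.2]
```

>>> jog_arm(
  steps=[
    [[0, 0, 0, 0, 0.03], [0, 0, 0, 0, 0.03], [0, 0, 0, 0, 0.03]],
  ],
)

```text
clock: 4.7
tool_pos: [0.4672, 0.2678, 0.0455]
orientation: [-179.9, 0.0, -76.8]
force: [4.0, 1.0, 4.9]
opening: 0.0411
gripper_force: 30.0
```

Left gives about 15 mm at 30 N. I'll release it gently and lift.

>>> jog_arm(
  steps=[
    [[0, 0, 0, 0, 0.046], [0, 0, 0, 0, 0.05], [0, 0, 0, 0, 0.054], [0, 0, 0, 0, 0.058], [0, 0, 0, 0, 0.07], [0, 0, 0, 0, 0.088], [0, 0, 0, 0, 0.088], [0, 0, 0, 0, 0.088]],
  ],
)

```text
clock: 5.7
tool_pos: [0.4666, 0.2673, 0.045]
orientation: [180.0, -0.0, -76.8]
force: [0.0, -0.3, -0.2]
opening: 0.0867
gripper_force: 0.0
```

>>> jog_arm(
  steps=[
    [[0, 0, -0.03, 0, 0.088], [0, 0, -0.055, 0, 0.088], [0, 0, -0.055, 0, 0.088]],
  ],
)

```text
clock: 6.08
tool_pos: [0.4675, 0.2683, 0.102]
orientation: [-179.8, 0.1, -76.8]
force: [0.8, 0.3, -0.6]
opening: 0.0879
gripper_force: 0.0
```

```bash
python3 go.py 0.4835 0.1887 0.1 -76.8; python3 snap.py E
```

```text
pos [0.4675 0.2683 0.102 ] tool d [0.0811 0.0027 0.0018] turn 0.04 open 0.0879 F 0.0 [ 0.8  0.3 -0.6]
[0.46753946 0.26828149 0.10202873] [-1.79811150e+02  1.23855575e-01 -7.67579940e+01] 1.893118892469872
```

>>> jog_arm(
  steps=[
    [[0.04, 0.001, 0, 0, 0.088], [0.08, 0.0015, 0, 0, 0.088], [0.08, 0.0015, 0.03, 0, 0.088], [0.08, 0.0015, 0.055, 0, 0.088], [0.08, 0.0015, 0.055, 0, 0.088], [0.08, 0.0015, 0.055, 0, 0.088], [0.08, 0.0015, 0.055, 0, 0.088]],
  ],
)

```text
clock: 7.0
tool_pos: [0.4839, 0.1896, 0.0459]
orientation: [-179.9, 0.0, -76.8]
force: [0.4, 0.1, 0.4]
opening: 0.0878
gripper_force: 0.0
```

```bash
python3 go.py 0.4835 0.1887 0.045 -76.8; python3 snap.py F
```

```text
pos [0.4839 0.1896 0.0459] tool d [0.0008 0.0006 0.0009] turn 0.05 open 0.0878 F 0.0 [0.4 0.1 0.4]
[0.48388884 0.18963199 0.04592847] [-1.79924022e+02  3.66824705e-02 -7.67514599e+01] 0.22357128323567027
```

>>> jog_arm(
  steps=[
    [[0, 0, 0, 0, 0.07], [0, 0, 0, 0, 0.058], [0, 0, 0, 0, 0.03], [0, 0, 0, 0, 0.03], [0, 0, 0, 0, 0.03], [0, 0, 0, 0, 0.03], [0, 0, 0, 0, 0.03], [0, 0, 0, 0, 0.03]],
  ],
)

```text
clock: 8.05
tool_pos: [0.4836, 0.1892, 0.0451]
orientation: [-180.0, 0.0, -76.8]
force: [0.8, 1.4, 0.8]
opening: 0.047
gripper_force: 30.0
```

>>> jog_arm(
  steps=[
    [[0, 0, 0, 0, 0.03], [0, 0, 0, 0, 0.03], [0, 0, 0, 0, 0.03]],
  ],
)

```text
clock: 8.43
tool_pos: [0.4836, 0.1892, 0.0451]
orientation: [-180.0, 0.0, -76.8]
force: [1.6, -0.5, 0.5]
opening: 0.0472
gripper_force: 30.0
```

>>> jog_arm(
  steps=[
    [[0, 0, 0, 0, 0.05], [0, 0, 0, 0, 0.052], [0, 0, 0, 0, 0.054], [0, 0, 0, 0, 0.058], [0, 0, 0, 0, 0.07], [0, 0, 0, 0, 0.088], [0, 0, 0, 0, 0.088], [0, 0, 0, 0, 0.088]],
  ],
)

```text
clock: 9.43
tool_pos: [0.4835, 0.1891, 0.045]
orientation: [180.0, -0.0, -76.8]
force: [0.0, 0.5, -0.5]
opening: 0.0868
gripper_force: 0.0
```

>>> jog_arm(
  steps=[
    [[0, 0, -0.03, 0, 0.088], [0, 0, -0.055, 0, 0.088], [0, 0, -0.055, 0, 0.088]],
  ],
)

```text
clock: 9.8
tool_pos: [0.4845, 0.1899, 0.1019]
orientation: [-179.8, 0.1, -76.8]
force: [-0.3, -0.3, -0.3]
opening: 0.0875
gripper_force: 0.0
```

```bash
python3 go.py 0.503 0.1122 0.1 -76.8; python3 snap.py G
```

```text
pos [0.4845 0.1899 0.1019] tool d [ 0.0799 -0.0002  0.0018] turn 0.04 open 0.0875 F 0.0 [-0.3 -0.3 -0.3]
[0.48447909 0.18991478 0.10194247] [-1.79800010e+02  9.56193362e-02 -7.67564651e+01] 1.8950414399176527
```

>>> jog_arm(
  steps=[
    [[0.04, -0.001, 0, 0, 0.088], [0.079, -0.0015, 0, 0, 0.088], [0.079, -0.0015, 0.03, 0, 0.088], [0.079, -0.0015, 0.055, 0, 0.088], [0.079, -0.0015, 0.055, 0, 0.088], [0.079, -0.0015, 0.055, 0, 0.088], [0.079, -0.0015, 0.055, 0, 0.088]],
  ],
)

```text
clock: 10.72
tool_pos: [0.5035, 0.113, 0.0459]
orientation: [-179.9, 0.0, -76.8]
force: [0.2, -0.3, 0.4]
opening: 0.088
gripper_force: 0.0
```

```bash
python3 go.py 0.503 0.1122 0.045 -76.8; python3 snap.py H
```

```text
pos [0.5035 0.113  0.0459] tool d [0.0007 0.0007 0.0009] turn 0.05 open 0.088 F 0.0 [ 0.2 -0.3  0.4]
[0.50350571 0.11299061 0.04594831] [-1.79916339e+02  2.56984334e-02 -7.67516529e+01] 0.31369174163740376
```

View pics/H.png

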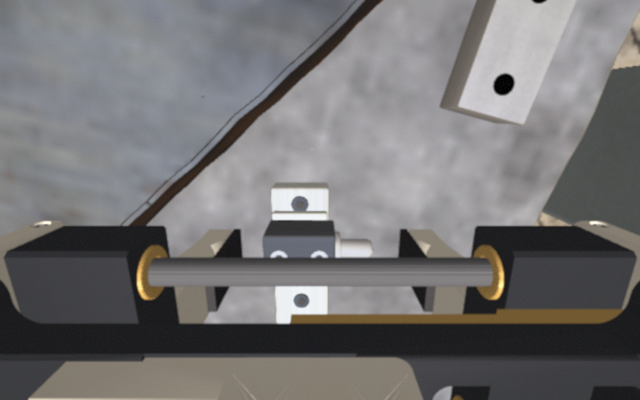

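The right plunger spans columns 263–372, centred between the pads (about 228 and 412). The far finger is clear of the plate edge near (150,215). Squeezing it now.

>>> jog_arm(
  steps=[
    [[0, 0, 0, 0, 0.07], [0, 0, 0, 0, 0.058], [0, 0, 0, 0, 0.03], [0, 0, 0, 0, 0.03], [0, 0, 0, 0, 0.03], [0, 0, 0, 0, 0.03], [0, 0, 0, 0, 0.03], [0, 0, 0, 0, 0.03]],
  ],
)

```text
clock: 11.78
tool_pos: [0.5032, 0.1127, 0.0452]
orientation: [-180.0, 0.0, -76.8]
force: [1.6, 0.5, 0.2]
opening: 0.0466
gripper_force: 30.0
```

>>> jog_arm(
  steps=[
    [[0, 0, 0, 0, 0.03], [0, 0, 0, 0, 0.03], [0, 0, 0, 0, 0.03]],
  ],
)

```text
clock: 12.15
tool_pos: [0.5032, 0.1126, 0.0452]
orientation: [-180.0, 0.0, -76.8]
force: [2.2, 0.8, 2.0]
opening: 0.0461
gripper_force: 30.0
```

>>> jog_arm(
  steps=[
    [[0, 0, 0, 0, 0.05], [0, 0, 0, 0, 0.052], [0, 0, 0, 0, 0.054], [0, 0, 0, 0, 0.058], [0, 0, 0, 0, 0.07], [0, 0, 0, 0, 0.088], [0, 0, 0, 0, 0.088], [0, 0, 0, 0, 0.088]],
  ],
)

```text
clock: 13.15
tool_pos: [0.503, 0.1125, 0.045]
orientation: [180.0, -0.0, -76.8]
force: [0.5, 0.6, -0.1]
opening: 0.0868
gripper_force: 0.0
```

>>> jog_arm(
  steps=[
    [[0, 0, -0.05, 0, 0.088], [0, 0, -0.1, 0, 0.088], [-0.06, 0, -0.15, 0, 0.088], [-0.12, 0, -0.165, 0, 0.088], [-0.18, 0, -0.165, 0, 0.088], [-0.22, 0, -0.165, 0, 0.088], [-0.22, 0, -0.165, 0, 0.088], [-0.22, 0, -0.165, 0, 0.088]],
  ],
)

```text
clock: 14.15
tool_pos: [0.4523, 0.3266, 0.2097]
orientation: [180.0, -0.0, -76.7]
force: [-0.7, -0.3, 0.2]
opening: 0.0875
gripper_force: 0.0
```

```bash
python3 go.py 0.4762 0.2695 0.1 13.2; python3 snap.py I
```

Run:
```python
import cv2
a=cv2.imread("pics/I.png")
cv2.imwrite("pics/Ic.png",cv2.resize(a[:260,200:460],None,fx=2,fy=2,interpolation=2))
```

```text
pos [0.4523 0.3266 0.2097] tool d [ 0.061  -0.0103  0.1097] turn -89.93 open 0.0875 F 0.0 [-0.7 -0.3  0.2]
[0.45228562 0.32656833 0.20970199] [ 1.79958021e+02 -2.85594070e-02 -7.67318265e+01] 1.0950036595021568
```

View pics/Ic.png

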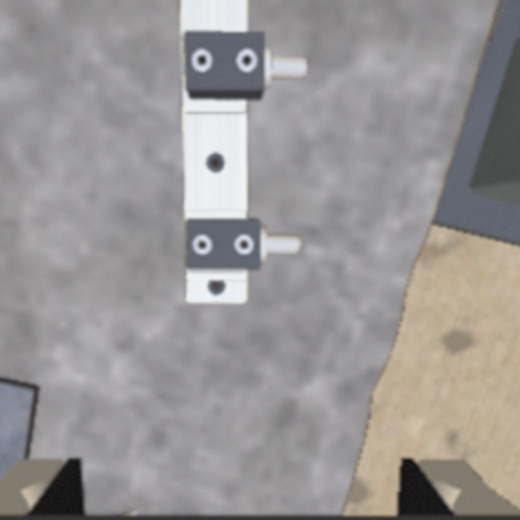

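The left plunger is the tired one: opening 41 mm against 47 and 46 mm. It still sits in its saddle, with screws at (202,244) and (244,244) in the 2× crop. I'll refine its pose and measure the tray in the settled scene image.

Run:
```python
from h import *
o,s=pickle.load(open("I.pkl","rb"));g=[plane(s,200+u/2,v/2,.0405,o) for u,v in((202,244),(244,244))]
print(sum(g)/2,dep(s,222/2+200,244/2,o));v=g[0]-g[1];print(np.degrees(np.arctan2(v[1],v[0])))
```

Run:
```python
from h import *
_,d=pickle.load(open("s0.pkl","rb"));s=d["scene"]
cv2.imwrite("pics/tray.png",cv2.resize(s["frame"][190:310,290:440,::-1],None,fx=5,fy=5,interpolation=2))
```

```text
[0.47377965 0.26766434 0.0405    ] [0.47422413 0.2677278  0.04173597]
13.308282141930153
```

View pics/tray.png

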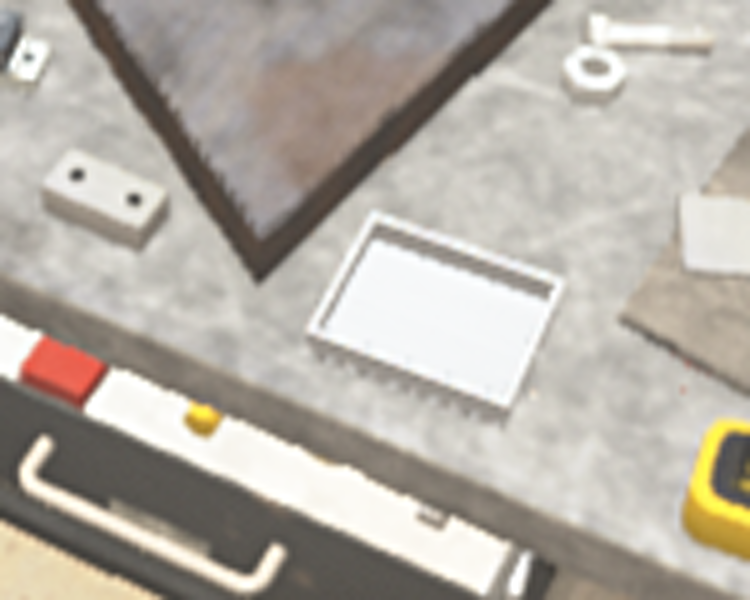

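The tray's rim corners in the crop are at (375,214), (563,285), (508,408) and (310,330). The plate corner tip is at (262,245).

Run:
```python
from h import *
_,d=pickle.load(open("s0.pkl","rb"));s=d["scene"]
g=[plane(s,290+u/5,190+v/5,.0235) for u,v in((375,214),(563,285),(508,408),(310,330))]
print(np.round(g,3),np.mean(g,0)); print(plane(s,290+262/5,190+245/5,.04))
```

```bash
python3 go.py 0.4738 0.2677 0.1 13.2
```

```text
[[ 0.499 -0.162  0.023]
 [ 0.502 -0.281  0.024]
 [ 0.404 -0.286  0.023]
 [ 0.4   -0.167  0.023]] [ 0.4511822  -0.22397489  0.0235    ]
[ 0.43047271 -0.12003032  0.04      ]
pos [0.4525 0.3261 0.2098] tool d [ 0.0616 -0.0074  0.1098] turn -89.98 open 0.0877 F 0.0 [ 0.1 -1.2 -0.2]
```

>>> jog_arm(
  steps=[
    [[0.01, -0.002, 0.01, -10, 0.05], [0.02, -0.004, 0.03, -20, 0.05], [0.04, -0.006, 0.05, -30, 0.05], [0.061, -0.007, 0.07, -40, 0.05], [0.061, -0.007, 0.09, -50, 0.05], [0.061, -0.007, 0.1, -60, 0.05], [0.061, -0.007, 0.1, -70, 0.05], [0.061, -0.007, 0.1, -80, 0.05]],
  ],
)

```text
clock: 15.2
tool_pos: [0.4737, 0.2674, 0.11]
orientation: [180.0, 0.0, 3.4]
force: [0.8, -0.3, -0.6]
opening: 0.0499
gripper_force: 0.0
```

>>> jog_arm(
  steps=[
    [[0, 0, 0, -10, 0.05], [0, 0, 0, -10, 0.05], [0, 0, 0, -10, 0.05]],
  ],
)

```text
clock: 15.58
tool_pos: [0.4736, 0.2682, 0.1102]
orientation: [-180.0, -0.0, 12.9]
force: [0.3, -0.6, 0.7]
opening: 0.0499
gripper_force: 0.0
```

```bash
python3 go.py 0.4738 0.2677 0.0505 13.2
```

```text
pos [0.4736 0.2682 0.1102] tool d [0.0001 0.0006 0.0597] turn -0.25 open 0.0499 F 0.0 [ 0.3 -0.6  0.7]
```

>>> jog_arm(
  steps=[
    [[0, 0, 0.03, 0, 0.05], [0, 0, 0.0597, 0, 0.05], [0, 0, 0.0597, 0, 0.05], [0, 0, 0.0597, 0, 0.05], [0, 0, 0.0597, 0, 0.05]],
  ],
)

```text
clock: 16.2
tool_pos: [0.474, 0.2695, 0.0516]
orientation: [-179.9, -0.1, 13.2]
force: [-0.3, -0.1, 0.5]
opening: 0.0499
gripper_force: 0.0
```

```bash
python3 go.py 0.4738 0.2677 0.0505 13.2
```

```text
pos [0.474  0.2695 0.0516] tool d [-0.0007  0.0017  0.0011] turn 0.0 open 0.0499 F 0.0 [-0.3 -0.1  0.5]
```

>>> jog_arm(
  steps=[
    [[0, 0, 0, 0, 0.03], [0, 0, 0, 0, 0.01], [0, 0, 0, 0, 0.01], [0, 0, 0, 0, 0.01]],
  ],
)

```text
clock: 16.7
tool_pos: [0.4735, 0.2689, 0.0506]
orientation: [180.0, -0.0, 13.2]
force: [-0.4, -0.5, 2.4]
opening: 0.0237
gripper_force: 30.0
```

```bash
python3 go.py 0.4738 0.2677 0.0505 13.2
```

```text
pos [0.4735 0.2689 0.0506] tool d [0.0001 0.0012 0.0001] turn 0.03 open 0.0237 F 30.000547170639038 [-0.4 -0.5  2.4]
```

>>> jog_arm(
  steps=[
    [[0, 0, -0.02, 0, 0.01], [0, 0, -0.06, 0, 0.01], [0, 0, -0.11, 0, 0.01], [0, 0, -0.11, 0, 0.01]],
  ],
)

```text
clock: 17.2
tool_pos: [0.4751, 0.2706, 0.1643]
orientation: [-179.8, -0.4, 13.3]
force: [-0.6, 0.6, -2.1]
opening: 0.0237
gripper_force: 30.0
```

>>> jog_arm(
  steps=[
    [[-0.015, 0.055, 0, 0, 0.01], [-0.03, 0.11, 0, 0, 0.01], [-0.045, 0.167, 0, 0, 0.01], [-0.06, 0.223, 0, 0, 0.01], [-0.075, 0.28, 0, 0, 0.01], [-0.09, 0.336, 0, 0, 0.01], [-0.105, 0.392, 0, 0, 0.01], [-0.12, 0.448, 0, 0, 0.01]],
  ],
)

```text
clock: 18.2
tool_pos: [0.4583, -0.1964, 0.1596]
orientation: [-180.0, 0.0, 13.2]
force: [1.1, 0.3, -1.4]
opening: 0.0237
gripper_force: 30.0
```

>>> jog_arm(
  steps=[
    [[-0.007, 0.027, 0, 0, 0.01], [-0.007, 0.027, 0, 0, 0.01], [-0.007, 0.027, 0, 0, 0.01]],
  ],
)

```text
clock: 18.58
tool_pos: [0.4579, -0.2223, 0.1596]
orientation: [-180.0, 0.1, 13.2]
force: [-0.4, 0.5, -0.6]
opening: 0.0237
gripper_force: 30.0
```

```bash
python3 go.py 0.458 -0.222 0.04 13.2; python3 snap.py J
```

```text
pos [ 0.4579 -0.2223  0.1596] tool d [ 0.0003 -0.0002  0.1196] turn -0.02 open 0.0237 F 29.999856054782867 [-0.4  0.5 -0.6]
[ 0.457898   -0.22231713  0.15956496] [-1.79958067e+02  6.68036097e-02  1.31821796e+01] 1.1177769132865687
```

View pics/J.png

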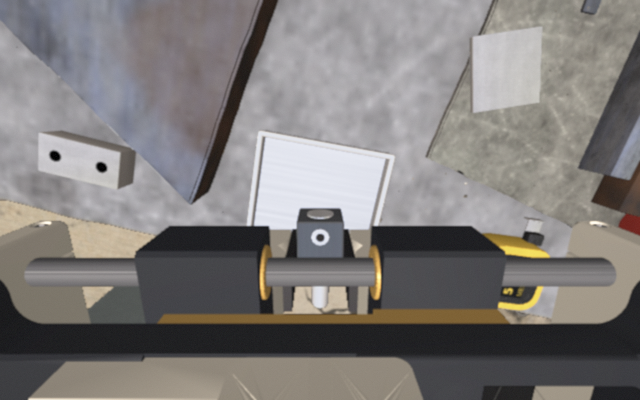

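The held plunger is over the tray, whose rim runs (262,132) to (393,157), and it is level and centred sideways. I'll lower it.

>>> jog_arm(
  steps=[
    [[0, 0, 0.04, 0, 0.01], [0, 0, 0.08, 0, 0.01], [0, 0, 0.105, 0, 0.01], [0, 0, 0.118, 0, 0.01], [0, 0, 0.121, 0, 0.01], [0, 0, 0.121, 0, 0.01], [0, 0, 0.121, 0, 0.01]],
  ],
)

```text
clock: 19.5
tool_pos: [0.4592, -0.2226, 0.0403]
orientation: [180.0, -0.1, 13.2]
force: [0.0, 0.5, -0.9]
opening: 0.0237
gripper_force: 30.0
```

```bash
python3 go.py 0.458 -0.222 0.0375 13.2
```

```text
pos [ 0.4592 -0.2226  0.0403] tool d [-0.001  -0.0008  0.0028] turn 0.04 open 0.0237 F 29.99980330467224 [ 0.   0.5 -0.9]
```

>>> jog_arm(
  steps=[
    [[0, 0, 0.001, 0, 0.01], [0, 0, 0.002, 0, 0.01], [0, 0, 0.002, 0, 0.01], [0, 0, 0.002, 0, 0.01]],
  ],
)

```text
clock: 20.0
tool_pos: [0.4586, -0.2226, 0.0375]
orientation: [180.0, -0.0, 13.2]
force: [-0.5, 0.1, 1.2]
opening: 0.0239
gripper_force: 30.0
```

```bash
python3 go.py 0.458 -0.222 0.0375 13.2
```

```text
pos [ 0.4586 -0.2226  0.0375] tool d [-0.0005 -0.0007  0.    ] turn 0.03 open 0.0239 F 30.000331699848175 [-0.5  0.1  1.2]
```

>>> jog_arm(
  steps=[
    [[0, 0, 0, 0, 0.03], [0, 0, 0, 0, 0.045], [0, 0, 0, 0, 0.045], [0, 0, 0, 0, 0.045]],
  ],
)

```text
clock: 20.5
tool_pos: [0.4585, -0.2225, 0.0373]
orientation: [-180.0, 0.0, 13.2]
force: [-0.0, -0.0, 0.3]
opening: 0.0445
gripper_force: 0.0
```

>>> jog_arm(
  steps=[
    [[0, 0, -0.03, 0, 0.045], [0, 0, -0.08, 0, 0.045], [0, 0, -0.14, 0, 0.045], [-0.02, 0, -0.18, 0, 0.045], [-0.04, 0, -0.18, 0, 0.045], [-0.04, 0, -0.18, 0, 0.045], [-0.04, 0, -0.18, 0, 0.045]],
  ],
)

```text
clock: 21.38
tool_pos: [0.4193, -0.2317, 0.2165]
orientation: [-180.0, 0.1, 13.2]
force: [0.9, -0.2, -0.8]
opening: 0.0455
gripper_force: 0.0
```

```bash
python3 snap.py K
```

Run:
```python
from plant import ctrl
import cv2
f=ctrl.snapshot("scene")["frame"][:,:,::-1]
a=cv2.resize(f[150:290,220:460],(800,467),interpolation=2);cv2.imwrite("pics/fin.png",a)
```

```text
[ 0.41925546 -0.23166298  0.21652534] [-1.79973275e+02  6.85086734e-02  1.32140019e+01] 0.8207533061968492
```

View pics/fin.png

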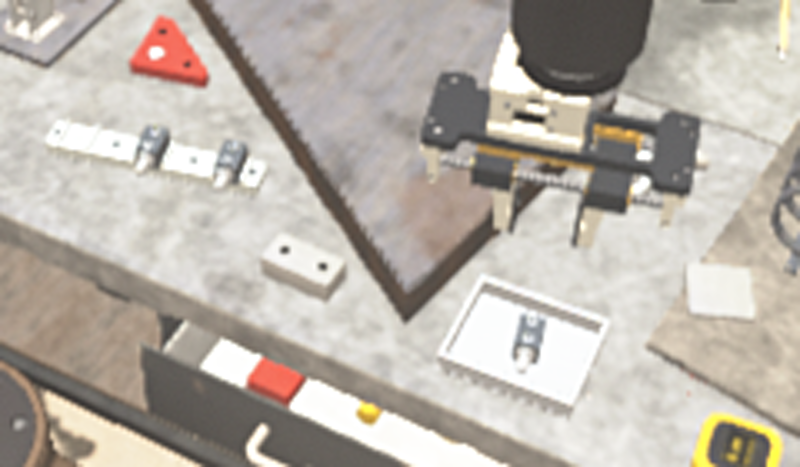

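The tired plunger lies in the tray at (528,340). The other two are in their saddles at (152,148) and (230,160), the bystanders look undisturbed, and the gripper is clear.

```bash
python3 -c "
from plant import ctrl
print(ctrl.close_job())"
```

```text
the job is handed in; nothing more can be done
None
```

The left plunger was the tired one: at 30 N its pin gave about 15 mm, against about 9–10 mm for the middle and right, so it is now in the scrap tray, the other two are in their saddles, and I handed the job in at about 21 s.

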